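# Weigh a rough-turned bowl on the two-pan balance

## Task

Weigh the rough-turned bowl that already sits on the balance: gently lower the ring weights, fully down, over the spindle of the other pan until the beam comes off its stop, then trim the beam level by gently pushing the sliding rider along its bar with the fingertips (push it, do not pinch it). Do not drop or press the weights onto the pan, leave any weight you do not need standing on the bench, do not touch the bowl, and leave the other things on the bench where they are. Finish with the beam level and at rest on its own.

Things in the scene. Friction and masses are not known exactly. Their poses are not given: they have to be found in the camera images.
- balance: green two-pan balance, fixed to the bench: base 130 x 300 x 32 mm; its x, y axes: y runs along the beam, bowl pan at +y, weight pan at -y, 130 mm from the middle; the rider's bar runs along y at x = -100 mm. Origin: centre of the base's underside, on the bench. Parts: beam pivot 75 mm up; both pans are steel discs 150 mm in diameter, kept horizontal by a linkage, their top 110 mm above the bench when the beam is level (about 10 mm higher or lower at the stops)
- beam (a joint): beam angle in rad: 0 level, positive when the bowl rises and the weight pan sinks, stops at -0.08 and +0.08; starts at -0.08. A spring (about 1.6 N m per rad net) centres the beam, so an imbalance of about 100 g or more between the pans holds it on a stop, and in between the angle is proportional to the imbalance (0.0008 rad per gram). It settles in about 1 s. Any touch on the beam, rider or pans disturbs the angle: read it with nothing touching
- rider (a joint): position of the rider along its bar in m, positive towards the bowl, ends at -0.075 and +0.075, starts within 0.015 of the middle. Rider mass 250 g: each mm towards the bowl acts like 1.9 g more on the bowl pan. It stays where it is left; sliding friction about 1 N
- rider_post (a point): top of the upright round post, 14 mm diameter, 43 mm tall, on the brass rider block (24 x 30 x 24 mm); its point is at the post's top, 160 mm above the bench when the beam is level. Push the post sideways along the bar; it stands clear above the bar and the pans
- weight_pan: carrier of the weight pan, stays upright; origin on its bearing, 35 mm under the pan's top; z up. It bears a steel disc, 150 mm diameter, 5 mm thick, that turns stiffly about the carrier's axis (6 N sideways on the spindle turns it). Pressed down, it yields with the beam against roughly the weight still missing, and bottoms 20 mm below its start
- seat (a point): middle of the weight pan's top face, on the disc's turning axis. A spindle, 12 mm diameter, 50 mm tall above the disc, top edge chamfered 1.5 mm, stands on the disc 6 mm OFF this axis; which way varies and is not measured: look, or slide a lightly pressed weight round until it drops over the tip. First weight's underside ends at this height, the second's 30 mm above
- bowl_seat (a point): centre of the top face of the bowl pan (150 mm diameter, no spindle); moves with the pan, z up
- bowl: rough-turned light wooden bowl, 130 mm across the rim, 50 mm tall, foot 64 mm diameter, standing on the bowl pan; its mass is unknown, 180 to 480 g. Origin: centre of its underside
- weight0: steel ring weight, exactly 200 g: flange 54 mm diameter, 8 mm thick, at the bottom, and on it a grip collar 26 mm diameter, 22 mm tall (30 mm tall in all), with a plain through hole 14.4 mm diameter. Stands upright on the bench. Origin: centre of its underside, z up
- weight1: steel ring weight, exactly 200 g: flange 54 mm diameter, 8 mm thick, at the bottom, and on it a grip collar 26 mm diameter, 22 mm tall (30 mm tall in all), with a plain through hole 14.4 mm diameter. Stands upright on the bench. Origin: centre of its underside, z up
- weight2: steel ring weight, exactly 200 g: flange 54 mm diameter, 8 mm thick, at the bottom, and on it a grip collar 26 mm diameter, 22 mm tall (30 mm tall in all), with a plain through hole 14.4 mm diameter. Stands upright on the bench. Origin: centre of its underside, z up
- centre: bystander: steel lathe centre standing on end, 38 mm diameter, 100 mm tall; origin under its middle
- sander: bystander: upright sanding drum, 38 mm diameter, 45 mm tall, with a 30 mm shank on top; origin under its middle
- gouge: bystander: turning gouge lying on the bench, 320 mm long, 27 mm thick; origin on the bench under the butt of the handle, x along it towards the blade
- blank: bystander: square wooden blank 90 x 90 x 50 mm; origin centre of its underside
There are look-alikes about, which are no part of the job. Leave any purple look-alike of the weight2 alone. What is shaped like the weight1 but purple is not meant.

How it is judged (in metres and radians):
At the end, for the whole second after the job is handed in: The beam is at rest within 0.012 rad of level; at least one weight sits fully down on the spindle (on the pan or on the weight below), upright, within 11 mm of the seat point; every other weight stands upright on the bench; the bowl stands on its pan, within 20 mm of its centre (value of joint beam between -0.012 and 0.012 rad and velocity of joint beam between -0.02 and 0.02 rad/s and ((horizontal distance between weight0 and seat below 0.011 m and z of weight0 in the frame of seat between -0.003 and 0.033 m and angle between weight0's own z axis and vertical below 0.08 rad) or (horizontal distance between weight1 and seat below 0.011 m and z of weight1 in the frame of seat between -0.003 and 0.033 m and angle between weight1's own z axis and vertical below 0.08 rad) or (horizontal distance between weight2 and seat below 0.011 m and z of weight2 in the frame of seat between -0.003 and 0.033 m and angle between weight2's own z axis and vertical below 0.08 rad)) and ((horizontal distance between weight0 and seat below 0.011 m and z of weight0 in the frame of seat between -0.003 and 0.033 m and angle between weight0's own z axis and vertical below 0.08 rad) or (height (world z) of weight0 below 0.006 m and angle between weight0's own z axis and vertical below 0.08 rad)) and ((horizontal distance between weight1 and seat below 0.011 m and z of weight1 in the frame of seat between -0.003 and 0.033 m and angle between weight1's own z axis and vertical below 0.08 rad) or (height (world z) of weight1 below 0.006 m and angle between weight1's own z axis and vertical below 0.08 rad)) and ((horizontal distance between weight2 and seat below 0.011 m and z of weight2 in the frame of seat between -0.003 and 0.033 m and angle between weight2's own z axis and vertical below 0.08 rad) or (height (world z) of weight2 below 0.006 m and angle between weight2's own z axis and vertical below 0.08 rad)) and horizontal distance between bowl and bowl_seat below 0.02 m and z of bowl in the frame of bowl_seat between -0.006 and 0.006 m); the robot touches nothing.
It fails at once if the weight pan takes more than 25 N (a weight pressed or dropped on it) (contact force between weight_pan and anything else above 25 N).
It fails at once if the robot pushes the balance or its rider with more than 15 N, or pinches the rider (contact force between any of the fingers, the arm and balance above 15 N).
It fails at once if the robot touches the bowl (contact force between any of the fingers, the arm and bowl above 0.5 N).
It fails at once if another thing on the bench is moved more than 20 mm (distance of any of centre, sander, gouge, blank from where it was at the start of the episode above 0.02 m).
It also fails if it takes over 72 s, if anything falls off the work surface, if the arm or the gripper's body presses on something with over 40 N, if the wrist force passes 120 N, or if a joint passes its speed limit or range.

## Robot

A 6-joint arm with a two-finger parallel gripper is mounted at the origin on the work surface. World frame = base frame: x ahead of the robot, y to its left, z up, the work surface at z = 0. Lengths are in mm, angles in rad, forces in N, time in s.
With the tool pointing down it reaches from about 350 to 975 mm from the base axis. Payload 7.1 kg.
Tool frame: the origin (TCP) lies at the very end of the fingers, on their centre line; the grasp point (between the pads) lies 19 mm behind it; x points along the fingers, y is the direction in which the jaws open and shut, and the axes are right-handed (so a half turn about x gives the same grasp; the last joint's range is limited). The gripper opens to 88 mm and grips with 3 to 60 N. Pads are 20 mm wide; open, the fingers measure 115 mm over their backs; the gripper's body (75 mm by 178 mm) begins 61 mm behind the grasp point.
Start: joints at [-1.222, 0.423, 1.63, -0, 1.089, -0.019], TCP at [224.743, -583.177, 222.675] pointing down, gripper open.
Joint ranges: [-3, 3], [-0.9, 2.11], [0.09, 2.58], [-1.31, 4.45], [0.11, 2.69], [-2.54, 2.54]. Speed limits (rad/s): [2.39, 2.39, 3.01, 3.14, 3.14, 3.14].

## Interface

Orientations are given as a rotation vector (axis times angle).
In Python, from workcell import ctrl gives the robot as it stands. The module is installed in compiled form; this text tells all that it offers.
- The arm moves only by the tool carry_out, never from a script. Its argument "commands" is a list of rows, each a list of 6 numbers: the shift along the tool's x, y, z in m, then the turn, a rotation vector about the tool's x, y, z in degrees. In form: [[tx, ty, tz, rx, ry, rz], ...]. A call has 1 to 8 rows; each row shifts and turns the pose as measured when the row begins, along the tool's axes as they then stand; what a row does not reach is not made up. A row lasts 1/8 s, in which the tool goes at most 62.5 mm and 10.7 degrees, less where a joint would pass 70% of its speed; a pose out of reach is approached as far as the arm can. A call with a gripper value outside its range is refused whole. "grip" is the closure, from 0 (fully open) to 1 (shut), set as the call begins (left out, the last holds). The fingers move at their own pace and stop on an object; the grip force is fixed at half the most. Time passes only in rows, so rows that do not move let the fingers close. It gives the time, the measured TCP pose, the force and the opening at its end, in the units of the state.
- ctrl.get_obs(): the state, without advancing time (a new reading comes with each control period).
- ctrl.get_image(name): name is "scene" or "top"; returns a dict with "pixels" (480x640x3 uint8, blue, green, red), "intrinsics" (3x3 intrinsics, pixels), "rvec" (rotation vector, rad) and "tvec" (3), from world to camera coordinates, as OpenCV has them. Camera axes: x right, y down, z forward; pixel columns grow to the right and rows downward; lengths in mm; the calibration is good to about 2 mm. A picture is of the moment at which its call begins. There is no depth.
- ctrl.close_job(): hands the job in, once; it reports no verdict.
The state is a dict: "t": time; "qpos": joint angles; "qvel": joint speeds; "joint_torque": joint torques, N m; "ee_pos": TCP position; "orientation": TCP orientation; "ft_force": force on the tool from outside, world axes, zero at the start; "moment": the same for the moment, N m; "width": finger opening in mm.
Only numpy, scipy, OpenCV 4.12 (cv2) and the standard library are available. Lean on these libraries where they do the work, as an engineer would, in place of code of your own. Each camera call takes 0.05 s, during which the arm holds its last target. There are 200 camera calls.

## Working session

There is one attempt and no reset: what is moved stays moved. The work goes in short steps, Python scripts to look and compute and a tool call to move; the robot and the scene stay as the last step left them, time stands still between calls to the robot, and variables do not carry over. Pictures are saved under pics/ and viewed, about 8 in all and at most 12, crops included, and the job is handed in when it is done.

Besides the shell and the picture viewer there is one more tool, called in YAML: its name, and indented under it one key for each argument. carry_out: Moves the arm, as the interface text tells. Its arguments: {"type":"object","properties":{"commands":{"type":"array"},"grip":{"type":"number"}},"required":["commands"]}

```bash
mkdir -p pics; cat > h.py <<'E'
import numpy as np, cv2
from workcell import ctrl
def grab(n,tag):
    d=ctrl.get_image(n); cv2.imwrite(f'pics/{tag}.png',d['pixels']); np.savez(f'pics/{tag}.npz',**{k:np.array(d[k]) for k in d}); return d
def load(tag): return np.load(f'pics/{tag}.npz')
def ray(d,u,v):
    R=cv2.Rodrigues(np.array(d['rvec'],float).reshape(3))[0]; t=np.array(d['tvec'],float).reshape(3)
    c=-R.T@t; r=R.T@np.linalg.inv(np.array(d['intrinsics'],float))@np.array([u,v,1.]); return c,r/np.linalg.norm(r)
def onz(d,u,v,z):
    c,r=ray(d,u,v); return c+r*(z-c[2])/r[2]
def proj(d,P):
    return cv2.projectPoints(np.array(P,float).reshape(-1,1,3),np.array(d['rvec'],float),np.array(d['tvec'],float),np.array(d['intrinsics'],float),None)[0].reshape(-1,2)
def tri(d1,p1,d2,p2):
    a,r=ray(d1,*p1); b,s=ray(d2,*p2)
    k=np.linalg.lstsq(np.c_[r,-s],b-a,rcond=None)[0]; A=a+k[0]*r;B=b+k[1]*s
    return (A+B)/2,np.linalg.norm(A-B)
E
python3 - <<'E'
from h import *
for n in('scene','top'):
    d=grab(n,n+'0'); print(n,d['intrinsics'],ray(d,320,240))
o=ctrl.get_obs();print(o)
E
```

```text
scene [[485.86859034   0.         329.01089807]
 [  0.         485.86859034 235.60516277]
 [  0.           0.           1.        ]] (array([960.01508437, 703.80332695, 701.83544054]), array([-0.39192792, -0.68289965, -0.61647431]))
top [[492.27701992   0.         314.68353054]
 [  0.         492.27701992 238.09782343]
 [  0.           0.           1.        ]] (array([ 391.05560509,   33.94728567, 1170.69140302]), array([ 0.16334597,  0.0068722 , -0.98654491]))
{'t': 0.1, 'qpos': array([-1.22200994e+00,  4.23754012e-01,  1.63060223e+00, -1.62579225e-05,
        1.08860093e+00, -1.90251633e-02]), 'qvel': array([ 0.0002005 , -0.0007712 , -0.00182188, -0.00065965, -0.00021172,
       -0.00082634]), 'joint_torque': array([-7.62813597e-04, -5.45613992e+01, -2.74322909e+01,  6.45265239e-02,
        1.88211602e-02,  5.34299517e-06]), 'ee_pos': array([ 224.5684305 , -582.72664554,  221.99038999]), 'orientation': array([ 2.02094997,  0.37734651, -2.02143961]), 'ft_force': array([ 0.05929052, -0.8138303 , -0.09001482]), 'moment': array([-0.00992028,  0.02618758,  0.03962475]), 'width': 87.54052565749166}
```

View pics/top0.png

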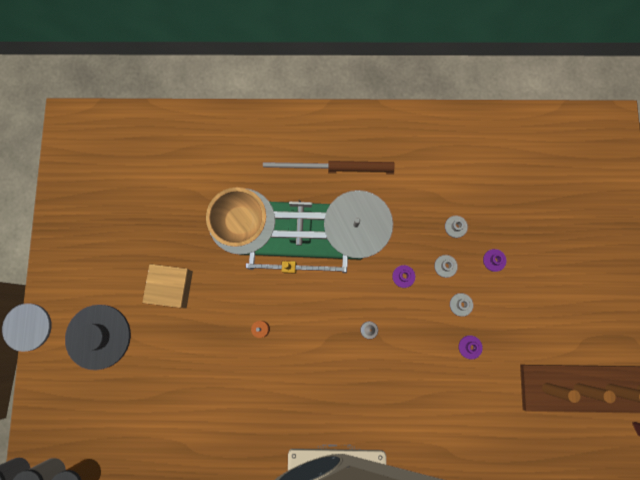

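View pics/scene0.png

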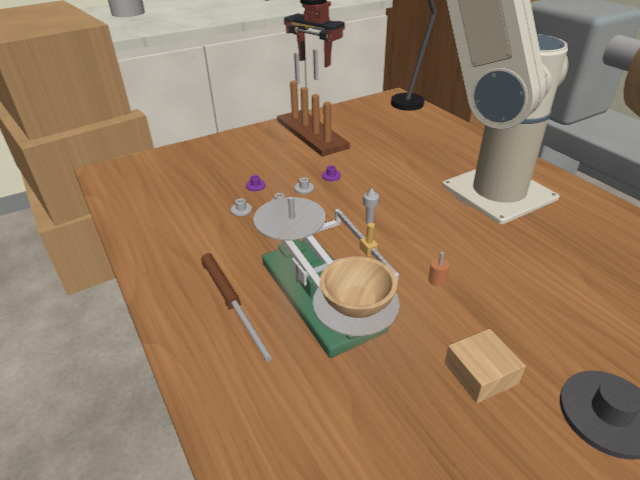

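The top view shows the steel weights at about (456,226), (446,266) and (461,304), the weight pan at (358,224), the rider at (289,267), and purple decoys beside the weights. The scene view agrees, with the spindle tip near (292,198).

```bash
python3 - <<'E'
from h import *
d=load('top0'); im=d['pixels']; s=load('scene0'); ims=s['pixels']
hsv=cv2.cvtColor(im,cv2.COLOR_BGR2HSV)
steel=((hsv[...,1]<60)&(hsv[...,2]>60)).astype(np.uint8)
steel[:180]=0; steel[:,:200]=0;steel[:,520:]=0;steel[400:]=0
cs,_=cv2.findContours(steel,cv2.RETR_EXTERNAL,cv2.CHAIN_APPROX_NONE)
for c in cs:
    if len(c)<20: continue
    (u,v),r=cv2.minEnclosingCircle(c); x,y,w,h=cv2.boundingRect(c); m=cv2.fitEllipse(c)
    print('cont',round(u,1),round(v,1),round(r,1),(x,y,w,h),'ell',np.round(m[0],1),np.round(m[1],1),'z8',onz(d,*m[0],8).round(1),'z120',onz(d,*m[0],120).round(1))
g=((hsv[...,0]>60)&(hsv[...,0]<90)&(hsv[...,1]>100)).astype(np.uint8); g[:190]=0; g[280:]=0
ys,xs=np.nonzero(g)
print('green',xs.min(),xs.max(),ys.min(),ys.max())
yl=((hsv[...,0]>18)&(hsv[...,0]<32)&(hsv[...,1]>140)&(hsv[...,2]>120)).astype(np.uint8); yl[:255]=0;yl[285:]=0;yl[:,:260]=0;yl[:,330:]=0
ys,xs=np.nonzero(yl);print('rider',xs.min(),xs.max(),ys.min(),ys.max(),xs.mean(),ys.mean())
A=cv2.resize(im[180:290,320:480],None,fx=5,fy=5,interpolation=cv2.INTER_CUBIC)[:,:400]
A=cv2.resize(im[185:285,270:400],None,fx=6,fy=6,interpolation=cv2.INTER_CUBIC)[:300*2,:780]
cv2.imwrite('pics/a.png',A)
B=cv2.resize(ims[175:275,230:400],None,fx=4.7,fy=4.7,interpolation=cv2.INTER_CUBIC)
cv2.imwrite('pics/b.png',B)
E
```

```text
cont 368.8 329.9 8.7 (361, 322, 17, 17) ell [368.9 329.8] [16.2 16.5] z8 [373.5 -73.5   8. ] z120 [375.2 -63.1 120. ]
cont 460.8 304.5 11.7 (450, 293, 23, 23) ell [461.  304.3] [21.8 22.6] z8 [ 434.7 -288.2    8. ] z120 [ 430.5 -257.2  120. ]
cont 445.6 265.8 11.3 (435, 255, 22, 22) ell [445.5 265.8] [21.4 21.8] z8 [ 524.7 -255.2    8. ] z120 [ 511.8 -227.3  120. ]
cont 455.9 225.9 11.3 (445, 216, 22, 22) ell [455.6 226.3] [20.8 21.7] z8 [ 619.9 -282.4    8. ] z120 [ 597.9 -251.9  120. ]
cont 302.0 229.0 90.4 (212, 190, 181, 83) ell [311.2 231.9] [ 75.3 170. ] z8 [603.   63.5   8. ] z120 [582.6  60.6 120. ]
green 255 341 203 257
rider 282 295 261 272 288.1142857142857 266.3285714285714
```

View pics/a.png

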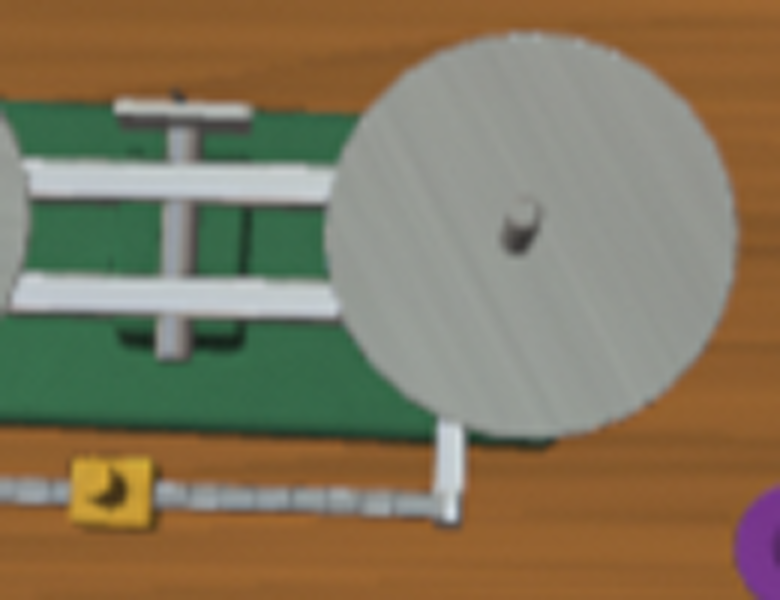

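View pics/b.png

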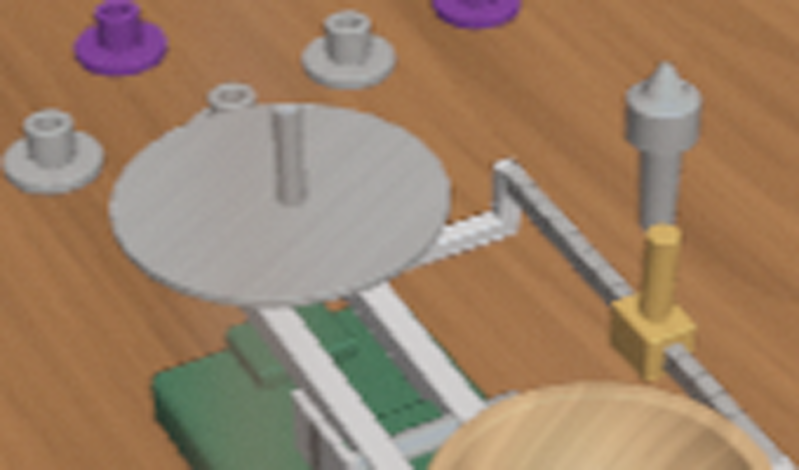

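The top crop shows the spindle tip at about (527,212), the disc at (531,234) and the rider post leaning to about (107,478). The scene crop shows the spindle tip at about (287,109) and the post top at (663,232).

```bash
python3 - <<'E'
from h import *
d=load('top0'); s=load('scene0')
a=lambda u,v:((u+.5)/6-.5+270,(v+.5)/6-.5+185)
b=lambda u,v:((u+.5)/4.7-.5+230,(v+.5)/4.7-.5+175)
p=lambda n,x:print(n,x[0].round(1),round(x[1],1))
p('tip',tri(d,a(527,212),s,b(287,109))); p('base',tri(d,a(517,240),s,b(292,202)))
print('tip z170',onz(d,*a(527,212),170),onz(s,*b(287,109),170))
print('base z120',onz(d,*a(517,243),120),onz(s,*b(292,203),120))
im=d['pixels'];hsv=cv2.cvtColor(im,cv2.COLOR_BGR2HSV)
# disc edges
m=((hsv[...,1]<60)&(hsv[...,2]>60)).astype(np.uint8); m[:,:330]=0; m[:185]=0;m[258:]=0;m[:,400:]=0
m=cv2.morphologyEx(m,cv2.MORPH_OPEN,np.ones((15,15),np.uint8))
c=max(cv2.findContours(m,0,cv2.CHAIN_APPROX_NONE)[0],key=len); e=cv2.fitEllipse(c[(c[:,0,0]>332)])
print('disc',e,onz(d,*e[0],120), 'R',e[1][0]/2*1050/492)
p('post',tri(d,a(107,480),s,b(663,232))); print(onz(s,*b(663,232),160),onz(d,*a(113,492),127),onz(s,*b(653,320),127))
for u in [(70,456),(156,462),(152,530),(68,524)]: print('block corner',onz(d,*a(*u),127).round(1))
# weights in scene check: collar tops
for q in [(48,122),(348,22),(232,96)]: print('w',onz(s,*b(*q),30).round(1))
# green base corners
g=((hsv[...,0]>60)&(hsv[...,0]<90)&(hsv[...,1]>100)).astype(np.uint8); g[:190]=0; g[280:]=0
for sgn,nm in ((1,'y-bottom'),(-1,'top')):
    pts=[]
    for u in (range(280,330,10) if sgn>0 else range(275,325,10)):
        v=np.nonzero(g[:,u])[0]; v=v.max()+.5 if sgn>0 else v.min()-.5; pts.append(onz(d,u,v,32))
    pts=np.array(pts);print(nm,pts[0].round(1),pts[-1].round(1))
for t in[(434.7,-288.2),(524.7,-255.2),(619.9,-282.4)]: print(np.hypot(*t))
E
```

```text
tip [600.4 -36.5 168. ] 0.8
base [600.5 -36.5 119.3] 1.5
tip z170 [599.65927498 -36.17341468 170.        ] [601.96245967 -34.12048747 170.        ]
base z120 [598.59609507 -36.03462169 120.        ] [601.78185245 -35.54962266 120.        ]
disc ((357.6394348144531, 224.00375366210938), (66.8154296875, 68.02081298828125), 86.87384033203125) [601.0227742  -40.13878978 120.        ] R 71.29695241044207
post [506.6 108.1 156.6] 0.2
[509.37668361 111.92088043 160.        ] [505.79162708 107.94240189 127.        ] [520.34611872 123.03007059 127.        ]
block corner [518.5 123.5 127. ]
block corner [516.7  92.9 127. ]
block corner [492.4  93.8 127. ]
block corner [494.2 123.7 127. ]
w [ 621.9 -284.8   30. ]
w [ 435.9 -290.    30. ]
w [ 527.  -255.6   30. ]
y-bottom [544.4 135.   32. ] [540.6  41.5  32. ]
top [669.  149.8  32. ] [667.3  54.7  32. ]
521.558558553112
583.4699049651148
681.1943702057438
```

```bash
cat >> h.py <<'E'
from scipy.spatial.transform import Rotation as Ro
def to(*P,yaw=None):
    o=ctrl.get_obs(); R=Ro.from_rotvec(o['orientation']); p=o['ee_pos']
    print('t',round(o['t'],2),'pos',p.round(1),'F',o['ft_force'].round(1),'w',round(o['width'],1))
    M=R.as_matrix(); print('axes x',M[:,0].round(3),'y',M[:,1].round(3),'z',M[:,2].round(3))
    for q in P: q=np.array(q,float); print('to',q,'tool shift m',(M.T@(q-p)/1000).round(4)); p=q
E
python3 -c "
from h import *
to((524.7,-255.2,160),(524.7,-255.2,12))"
```

```text
t 0.1 pos [ 224.6 -582.7  222. ] F [ 0.1 -0.8 -0.1] w 87.5
axes x [-0.     0.001 -1.   ] y [ 0.36  -0.933 -0.001] z [-0.933 -0.36  -0.   ]
to [ 524.7 -255.2  160. ] tool shift m [ 0.0623 -0.1976 -0.3978]
to [ 524.7 -255.2   12. ] tool shift m [0.148  0.0002 0.    ]
```

carry_out:
  commands:
    - [0.03, 0, 0, 10.55, 0, 0]
    - [0.03, 0, 0, 10.55, 0, 0]
    - [0, -0.05, -0.0375, 0, 0, 0]
    - [0, -0.05, -0.0375, 0, 0, 0]
    - [0, -0.05, -0.0375, 0, 0, 0]
    - [0, -0.05, -0.0375, 0, 0, 0]
    - [0, -0.05, -0.0375, 0, 0, 0]
    - [0, -0.05, -0.0375, 0, 0, 0]
  grip: 0.2

```text
t: 1.1
ee_pos: [452.8, -285.5, 157.7]
orientation: [-2.207, 0.021, 2.212]
ft_force: [1.2, -0.6, -0.2]
width: 70.2
```

```bash
python3 -c "
from h import *
to((524.7,-255.2,60),(524.7,-255.2,12))"
```

```text
t 1.1 pos [ 452.8 -285.5  157.7] F [ 1.2 -0.6 -0.2] w 70.2
axes x [-0.002  0.002 -1.   ] y [-0.021 -1.    -0.002] z [-1.     0.021  0.002]
to [ 524.7 -255.2   60. ] tool shift m [ 0.0977 -0.0316 -0.0715]
to [ 524.7 -255.2   12. ] tool shift m [ 0.048   0.0001 -0.0001]
```

carry_out:
  commands:
    - [0.02, -0.016, -0.036, 0, 0, 0]
    - [0.03, -0.0155, -0.036, 0, 0, 0]
    - [0.03, 0, 0, 0, 0, 0]
    - [0.02, 0, 0, 0, 0, 0]

```text
t: 1.6
ee_pos: [531.4, -250.0, 56.1]
orientation: [-2.216, 0.014, 2.213]
ft_force: [0.1, 0.3, -0.3]
width: 70.4
```

```bash
python3 -c "
from h import *
to((525.7,-255.4,12))"
```

```text
t 1.6 pos [ 531.4 -250.    56.1] F [ 0.1  0.3 -0.3] w 70.4
axes x [ 0.001  0.001 -1.   ] y [-0.013 -1.    -0.001] z [-1.     0.013 -0.001]
to [ 525.7 -255.4   12. ] tool shift m [0.0441 0.0055 0.0057]
```

carry_out:
  commands:
    - [0.006, 0.0055, 0.0057, 0, 0, 0]
    - [0.0, 0, 0, 0, 0, 0]
    - [0.02, 0, 0, 0, 0, 0]
    - [0.012, 0, 0, 0, 0, 0]
    - [0.004, 0, 0, 0, 0, 0]

```text
t: 2.22
ee_pos: [524.7, -256.0, 11.7]
orientation: [-2.215, 0.015, 2.213]
ft_force: [-0.1, -0.4, -0.3]
width: 70.4
```

```bash
python3 -c "
from h import *
to((525.7,-255.4,12))"
```

```text
t 2.23 pos [ 524.7 -256.    11.7] F [-0.1 -0.4 -0.3] w 70.4
axes x [ 0.001  0.001 -1.   ] y [-0.014 -1.    -0.001] z [-1.     0.014 -0.001]
to [ 525.7 -255.4   12. ] tool shift m [-0.0003 -0.0006 -0.001 ]
```

carry_out:
  commands:
    - [0, 0, 0, 0, 0, 0]
    - [0, 0, 0, 0, 0, 0]
    - [0, 0, 0, 0, 0, 0]
    - [0, 0, 0, 0, 0, 0]
    - [-0.02, 0, 0, 0, 0, 0]
    - [-0.05, 0, 0, 0, 0, 0]
    - [-0.05, 0, 0, 0, 0, 0]
    - [-0.06, 0, 0, 0, 0, 0]
  grip: 1

```text
t: 3.22
ee_pos: [521.8, -254.7, 195.6]
orientation: [-2.204, 0.01, 2.22]
ft_force: [1.0, -0.4, -2.5]
width: 24.2
```

```bash
python3 -c "
from h import *
to((600.5,-36.2,220))"
```

```text
t 3.23 pos [ 521.8 -254.7  195.6] F [ 1.  -0.4 -2.5] w 24.2
axes x [-0.007  0.005 -1.   ] y [-0.014 -1.    -0.005] z [-1.     0.014  0.007]
to [600.5 -36.2 220. ] tool shift m [-0.0238 -0.2197 -0.0755]
```

carry_out:
  commands:
    - [-0.006, -0.05, -0.018, 0, 0, 0]
    - [0, -0.05, -0.018, 0, 0, 0]
    - [0, -0.05, -0.018, 0, 0, 0]
    - [0, -0.05, -0.018, 0, 0, 0]
    - [0, -0.01, 0, 0, 0, 0]
    - [0, 0, 0, 0, 0, 0]

```text
t: 3.98
ee_pos: [601.6, -42.2, 217.2]
orientation: [-2.226, 0.019, 2.201]
ft_force: [-0.7, 0.1, -2.3]
width: 24.2
```

```bash
python3 -c "
from h import *
to((600.5,-36.2,200))"
```

```text
t 3.98 pos [601.6 -42.2 217.2] F [-0.7  0.1 -2.3] w 24.2
axes x [ 0.011 -0.001 -1.   ] y [-0.017 -1.     0.001] z [-1.     0.017 -0.011]
to [600.5 -36.2 200. ] tool shift m [ 0.0172 -0.006   0.0014]
```

carry_out:
  commands:
    - [0.012, -0.006, 0.0012, 0, -0.6, 0]
    - [0.003, 0, 0, 0, 0, 0]
    - [0, 0, 0, 0, 0, 0]

```text
t: 4.35
ee_pos: [599.2, -38.8, 201.1]
orientation: [-2.21, 0.024, 2.214]
ft_force: [0.2, 0.0, -1.9]
width: 24.5
```

```bash
python3 - <<'E'
from h import *
to((600.5,-36.2,200))
d=grab('top','t1'); s=grab('scene','s1')
A=cv2.resize(s['pixels'][140:240,230:350],None,fx=5,fy=5,interpolation=cv2.INTER_CUBIC)
cv2.imwrite('pics/c.png',A)
E
```

```text
t 4.35 pos [599.2 -38.8 201.1] F [ 0.2  0.  -1.9] w 24.5
axes x [-0.002 -0.001 -1.   ] y [-0.02  -1.     0.001] z [-1.     0.02   0.002]
to [600.5 -36.2 200. ] tool shift m [ 0.0011 -0.0026 -0.0013]
```

View pics/c.png

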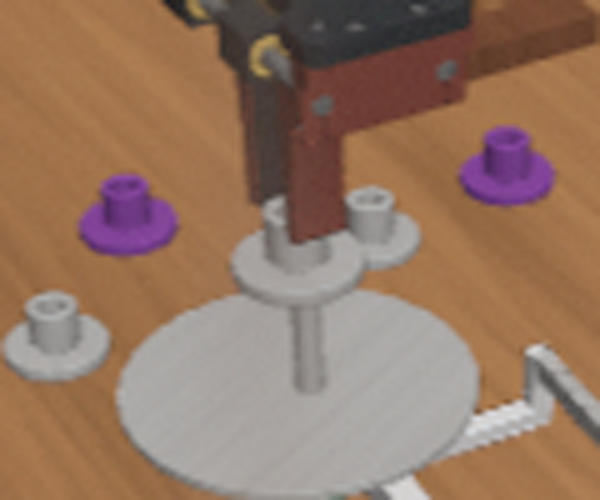

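```bash
python3 - <<'E'
from h import *
s=load('s1'); th=np.linspace(0,2*np.pi,200)
for z in(189.4,197.4):
    C=np.c_[599.2+27*np.cos(th),-38.8+27*np.sin(th),0*th+z]; p=(proj(s,C)-[230,140]+.5)*5-.5; print(z,p.min(0).round(),p.max(0).round())
for P in [(600.5,-36.3,170),(600.5,-36.3,120),(600.5,-36.3,145)]: print((proj(s,P)-[230,140]+.5)*5-.5)
J=[(proj(s,(600,-37,170)+np.array(e))-proj(s,(600,-37,170)))*5 for e in((1,0,0),(0,1,0),(0,0,1))];print(J)
E
```

```text
189.4 [235. 207.] [371. 279.]
197.4 [234. 190.] [371. 262.]
[[306.03336067 287.40323382]]
[[312.55956837 389.14233225]]
[[309.34674764 339.0566623 ]]
[array([[-2.20782327,  0.7222239 ]]), array([[1.16976117, 1.15597115]]), array([[-0.13442138, -2.09905459]])]
```

```bash
python3 - <<'E'
from h import *
s=load('s1'); 
for x in(589,609):
  for y in(-26,-13): print(x,y,((proj(s,(x,y,201.1))-[230,140]+.5)*5-.5).round())
d=load('t1')
cv2.imwrite('pics/d.png',np.hstack([cv2.resize(s['pixels'][170:215,265:315],None,fx=8,fy=8,interpolation=cv2.INTER_CUBIC),cv2.resize(d['pixels'][195:240,335:385],None,fx=8,fy=8,interpolation=cv2.INTER_CUBIC)]))
E
```

```text
589 -26 [[340. 224.]]
589 -13 [[356. 239.]]
609 -26 [[295. 239.]]
609 -13 [[311. 254.]]
```

View pics/d.png

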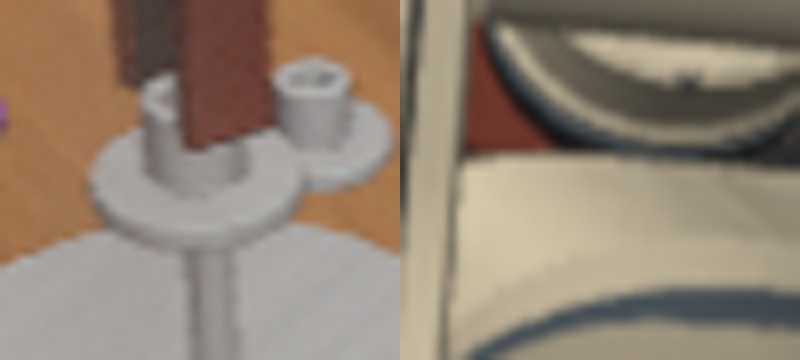

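The crops show the fingertip where the pose predicts, but the weight hangs about 12 mm lower than planned because the fingers closed late. Its flange spans u 231 to 364, centred at 297.5, and the spindle is near u 305. Correcting by a few mm before lowering.

carry_out:
  commands:
    - [0, -0.0026, 0.001, 0, 0, 0]
    - [0, 0, 0, 0, 0, 0]
    - [0, 0, 0, 0, 0, 0]

```text
t: 4.82
ee_pos: [598.5, -36.3, 201.7]
orientation: [-2.211, 0.024, 2.213]
ft_force: [0.1, -0.0, -2.3]
width: 24.1
```

```bash
python3 - <<'E'
from h import *
to((598.2,-36.2,194))
E
```

```text
t 4.83 pos [598.5 -36.3 201.7] F [ 0.1 -0.  -2.3] w 24.1
axes x [-0.001 -0.001 -1.   ] y [-0.02  -1.     0.001] z [-1.     0.02   0.001]
to [598.2 -36.2 194. ] tool shift m [ 0.0077 -0.0001  0.0003]
```

carry_out:
  commands:
    - [0.004, 0, 0, 0, 0, 0]
    - [0.004, 0, 0, 0, 0, 0]
    - [0.003, 0, 0, 0, 0, 0]
    - [0.003, 0, 0, 0, 0, 0]
    - [0.003, 0, 0, 0, 0, 0]
    - [0, 0, 0, 0, 0, 0]

```text
t: 5.58
ee_pos: [598.4, -36.3, 183.2]
orientation: [-2.211, 0.024, 2.213]
ft_force: [-0.1, 0.6, -2.2]
width: 24.0
```

```bash
python3 - <<'E'
from h import *
to((598.2,-36.2,194))
s=grab('scene','s2')
cv2.imwrite('pics/e.png',cv2.resize(s['pixels'][160:235,245:345],None,fx=7,fy=7,interpolation=cv2.INTER_CUBIC))
E
```

```text
t 5.58 pos [598.4 -36.3 183.2] F [-0.1  0.6 -2.2] w 24.0
axes x [-0.001 -0.001 -1.   ] y [-0.02  -1.     0.001] z [-1.     0.02   0.001]
to [598.2 -36.2 194. ] tool shift m [-0.0108 -0.      0.0002]
```

View pics/e.png

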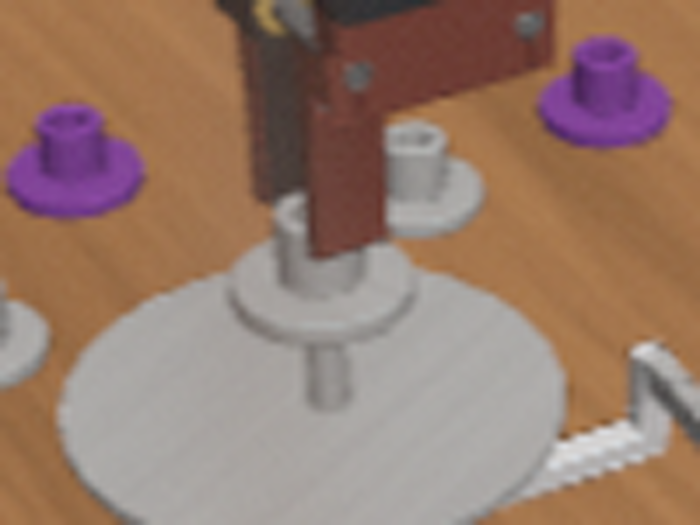

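The weight has threaded over the spindle: its flange sits around the spindle and the wrist force is unchanged. I'll keep lowering.

carry_out:
  commands:
    - [0.006, 0, 0, 0, 0, 0]
    - [0.006, 0, 0, 0, 0, 0]
    - [0.006, 0, 0, 0, 0, 0]
    - [0.006, 0, 0, 0, 0, 0]
    - [0.004, 0, 0, 0, 0, 0]
    - [0.002, 0, 0, 0, 0, 0]
    - [0, 0, 0, 0, 0, 0]

```text
t: 6.5
ee_pos: [598.5, -36.3, 151.1]
orientation: [-2.211, 0.024, 2.213]
ft_force: [-0.3, 0.9, -3.2]
width: 24.3
```

carry_out:
  commands:
    - [0.001, 0, 0, 0, 0, 0]
    - [0.001, 0, 0, 0, 0, 0]

```text
t: 6.75
ee_pos: [598.8, -36.3, 149.4]
orientation: [-2.212, 0.024, 2.212]
ft_force: [0.6, 0.1, -2.0]
width: 24.3
```

carry_out:
  commands:
    - [0.001, 0, 0, 0, 0, 0]
    - [0.001, 0, 0, 0, 0, 0]

```text
t: 7.0
ee_pos: [598.9, -36.3, 147.5]
orientation: [-2.212, 0.024, 2.212]
ft_force: [0.0, -0.0, -2.0]
width: 23.9
```

carry_out:
  commands:
    - [0.001, 0, 0, 0, 0, 0]
    - [0.001, 0, 0, 0, 0, 0]
    - [0, 0, 0, 0, 0, 0]

```text
t: 7.38
ee_pos: [599.1, -36.4, 145.6]
orientation: [-2.213, 0.024, 2.211]
ft_force: [-0.5, -0.5, -1.0]
width: 24.3
```

carry_out:
  commands:
    - [0.001, 0, 0, 0, 0, 0]
    - [0.001, 0, 0, 0, 0, 0]
    - [0, 0, 0, 0, 0, 0]

```text
t: 7.75
ee_pos: [599.1, -36.5, 143.6]
orientation: [-2.213, 0.024, 2.211]
ft_force: [-0.2, 0.1, -1.2]
width: 23.8
```

carry_out:
  commands:
    - [0.001, 0, 0, 0, 0, 0]
    - [0.001, 0, 0, 0, 0, 0]
    - [0, 0, 0, 0, 0, 0]

```text
t: 8.12
ee_pos: [599.2, -36.6, 141.5]
orientation: [-2.213, 0.024, 2.211]
ft_force: [-1.1, -0.5, -0.5]
width: 24.1
```

carry_out:
  commands:
    - [0.001, 0, 0, 0, 0, 0]
    - [0.001, 0, 0, 0, 0, 0]
    - [0, 0, 0, 0, 0, 0]

```text
t: 8.5
ee_pos: [599.2, -36.6, 139.4]
orientation: [-2.213, 0.024, 2.211]
ft_force: [-0.1, -0.0, 0.2]
width: 24.1
```

```bash
python3 - <<'E'
from h import *
to((598.2,-36.2,140))
s=grab('scene','s3')
cv2.imwrite('pics/f.png',cv2.resize(s['pixels'][165:285,245:400],None,fx=5,fy=5,interpolation=cv2.INTER_CUBIC))
E
```

```text
t 8.5 pos [599.2 -36.6 139.4] F [-0.1 -0.   0.2] w 24.1
axes x [ 0.001 -0.002 -1.   ] y [-0.02  -1.     0.002] z [-1.     0.02  -0.001]
to [598.2 -36.2 140. ] tool shift m [-0.0006 -0.0004  0.001 ]
```

View pics/f.png

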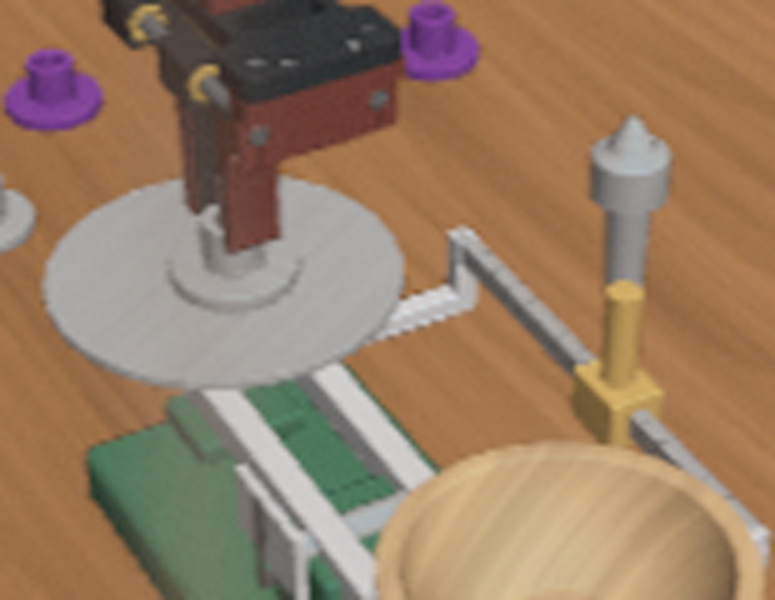

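The weight now rests on the pan and the wrist force is about 0. I'll release it and withdraw.

carry_out:
  commands:
    - [0, 0, 0, 0, 0, 0]
    - [0, 0, 0, 0, 0, 0]
    - [0, 0, 0, 0, 0, 0]
    - [0, 0, 0, 0, 0, 0]
  grip: 0.4

```text
t: 9.05
ee_pos: [599.7, -36.4, 139.7]
orientation: [-2.214, 0.024, 2.21]
ft_force: [0.6, -0.3, 0.2]
width: 52.5
```

carry_out:
  commands:
    - [-0.02, 0, 0, 0, 0, 0]
    - [-0.04, 0, 0, 0, 0, 0]
    - [-0.03, 0, 0, 0, 0, 0]
    - [0, 0, 0, 0, 0, 0]
    - [0, 0, 0, 0, 0, 0]
    - [0, 0, 0, 0, 0, 0]
    - [0, 0, 0, 0, 0, 0]
    - [0, 0, 0, 0, 0, 0]

```text
t: 10.05
ee_pos: [597.0, -36.1, 227.2]
orientation: [-2.205, 0.024, 2.218]
ft_force: [0.5, -0.1, -0.2]
width: 52.5
```

```bash
python3 - <<'E'
from h import *
to((598.2,-36.2,140))
s=grab('scene','s4')
cv2.imwrite('pics/g.png',cv2.resize(s['pixels'][165:285,245:400],None,fx=5,fy=5,interpolation=cv2.INTER_CUBIC))
E
```

```text
t 10.05 pos [597.  -36.1 227.2] F [ 0.5 -0.1 -0.2] w 52.5
axes x [-0.006 -0.001 -1.   ] y [-0.02  -1.     0.001] z [-1.     0.02   0.006]
to [598.2 -36.2 140. ] tool shift m [ 0.0872  0.     -0.0017]
```

View pics/g.png

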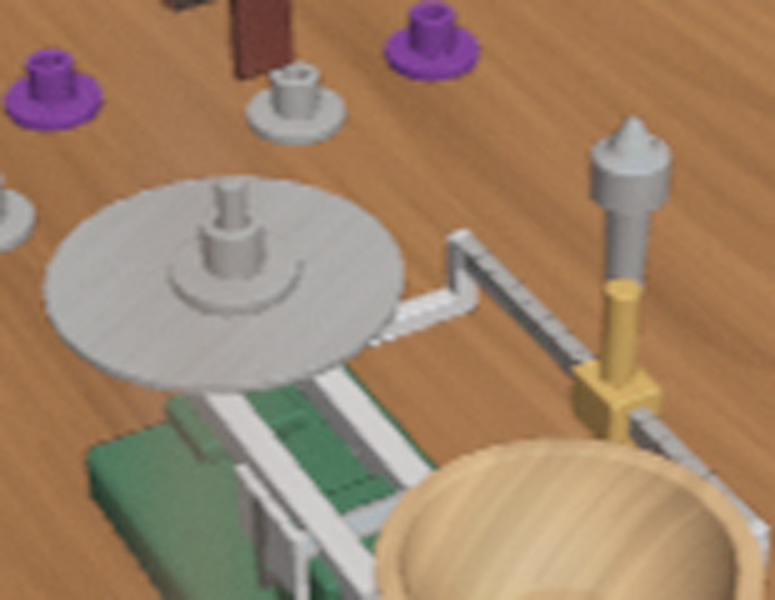

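The weight is seated around the spindle. The beam angle has to come from the image numerically, by tracking the bowl's and pan's vertical shift against the first frame at -0.08 rad.

```bash
cat >> h.py <<'E'
def ecc(a,b,box):
    x0,y0,x1,y1=box; f=lambda i:cv2.GaussianBlur(cv2.cvtColor(i,cv2.COLOR_BGR2GRAY).astype(np.float32),(0,0),.7)
    T=f(a)[y0:y1,x0:x1]; W=np.eye(2,3,dtype=np.float32); W[:,2]=[x0,y0]
    best=None
    for dv in range(-9,3,2):
        W0=W.copy(); W0[1,2]+=dv
        try: c,w=cv2.findTransformECC(T,f(b),W0,cv2.MOTION_TRANSLATION,(3,200,1e-5))
        except cv2.error: continue
        if best is None or c>best[0]: best=(c,w[0,2]-x0,w[1,2]-y0)
    return best
def edge(im,u0,u1,v0,v1,sgn):  # subpixel row of strongest grey step per column, averaged
    g=cv2.GaussianBlur(cv2.cvtColor(im,cv2.COLOR_BGR2GRAY).astype(float),(0,0),1); r=[]
    for u in range(u0,u1):
        k=sgn*np.gradient(g[v0:v1,u]); i=int(k.argmax())
        if 0<i<len(k)-1: a,b,c=k[i-1:i+2]; r.append(v0+i+.5*(a-c)/(a-2*b+c)-0.0)
    return np.array(r)
def beam(tag):
    s0=load('scene0'); s=load(tag); R=[]
    for nm,box,P in(('bowl',(328,262,392,300),(610,218,140)),('bowlrim',(318,258,400,280),(610,218,150)),):
        c,du,dv=ecc(s0['pixels'],s['pixels'],box)
        j=(proj(s0,np.array(P)+[0,0,1])-proj(s0,P))[0]
        print(nm,'c',round(c,3),'du,dv',round(du,2),round(dv,2),'dz mm',round(dv/j[1],2),'beam',round(-.08+dv/j[1]/130,4))
    j=(proj(s0,(600,-80,121))-proj(s0,(600,-80,120)))[0,1]
    g=lambda d:edge(d['pixels'],268,284,218,255,-1)
    dv=np.median(g(s)-g(s0)); print('pan front edge dv',round(dv,2),'dz',round(dv/j,2),'beam',round(-.08-dv/j/130,4))
    c,du,dv=ecc(s0['pixels'],s['pixels'],(362,222,380,245)); print('rider patch',round(c,3),round(du,2),round(dv,2))
E
python3 - <<'E'
from h import *
beam('s4'); beam('s3'); beam('s2')
E
```

```text
bowl c 0.988 du,dv 0.18 -3.55 dz mm 8.13 beam -0.0174
bowlrim c 0.887 du,dv 0.02 -1.52 dz mm 3.42 beam -0.0537
pan front edge dv 3.46 dz -8.89 beam -0.0116
rider patch 0.962 -1.24 -1.68
bowl c 0.99 du,dv 0.1 -2.86 dz mm 6.55 beam -0.0296
bowlrim c 0.925 du,dv -0.03 -1.23 dz mm 2.78 beam -0.0586
pan front edge dv 2.75 dz -7.07 beam -0.0256
rider patch 0.974 -0.94 -1.42
bowl c 0.994 du,dv -0.13 -0.08 dz mm 0.17 beam -0.0787
bowlrim c 0.995 du,dv -0.02 0.14 dz mm -0.31 beam -0.0824
pan front edge dv 0.01 dz -0.02 beam -0.0799
rider patch 0.989 0.1 -0.09
```

Both trackers put the beam at about -0.015 rad at rest, so the bowl side is about 18 g heavy. One weight is enough, and the rider has to move about 9 to 10 mm towards -y. Locating the post and moving to its +y side.

carry_out:
  commands:
    - [0, -0.045, 0.0235, 0, 0, 0]
    - [0, -0.045, 0.0235, 0, 0, 0]
    - [0, -0.045, 0.0235, 0, 0, 0]
    - [0, -0.045, 0.0235, 0, 0, 0]
    - [0, 0, 0, 0, 0, 0]
  grip: 1

```text
t: 10.72
ee_pos: [504.8, 150.1, 226.5]
orientation: [-2.204, 0.026, 2.217]
ft_force: [-0.2, -0.6, 0.4]
width: 6.1
```

```bash
python3 - <<'E'
from h import *
s=load('s4'); p=onz(s,369,222.6,160); print('post tip scene',p,'corrected',p-[2.4,2,0])
to((505,145,200),(505,145,138))
E
```

```text
post tip scene [509.51531674 106.66430215 160.        ] corrected [507.11531674 104.66430215 160.        ]
t 10.72 pos [504.8 150.1 226.5] F [-0.2 -0.6  0.4] w 6.1
axes x [-0.006 -0.001 -1.   ] y [-0.023 -1.     0.001] z [-1.     0.023  0.006]
to [505. 145. 200.] tool shift m [ 0.0265  0.0051 -0.0005]
to [505. 145. 138.] tool shift m [ 0.062  -0.0001 -0.0003]
```

carry_out:
  commands:
    - [0.03, 0.005, -0.001, 0, 0, 0]
    - [0.03, 0.003, 0, 0, 0, 0]
    - [0.02, 0, 0, 0, 0, 0]
    - [0.005, 0, 0, 0, 0, 0]
    - [0, 0, 0, 0, 0, 0]

```text
t: 11.35
ee_pos: [508.1, 140.3, 140.3]
orientation: [-2.209, 0.026, 2.212]
ft_force: [-0.4, 0.5, 0.5]
width: 0.5
```

```bash
python3 - <<'E'
from h import *
to((506,130,138))
grab('scene','s5'); beam('s5')
E
```

```text
t 11.35 pos [508.1 140.3 140.3] F [-0.4  0.5  0.5] w 0.5
axes x [-0.002 -0.001 -1.   ] y [-0.023 -1.     0.001] z [-1.     0.023  0.002]
to [506. 130. 138.] tool shift m [0.0024 0.0103 0.0018]
bowl c 0.988 du,dv 0.18 -3.55 dz mm 8.14 beam -0.0174
bowlrim c 0.888 du,dv 0.02 -1.54 dz mm 3.47 beam -0.0533
pan front edge dv 3.47 dz -8.91 beam -0.0115
rider patch 0.627 -2.16 -0.76
```

carry_out:
  commands:
    - [0.001, 0.005, 0.001, 0, 0, 0]
    - [0, 0.004, 0, 0, 0, 0]
    - [0, 0.003, 0, 0, 0, 0]
    - [0, 0.003, 0, 0, 0, 0]
    - [0, 0.003, 0, 0, 0, 0]
    - [0, 0.002, 0, 0, 0, 0]
    - [0, 0.002, 0, 0, 0, 0]
    - [0, 0, 0, 0, 0, 0]

```text
t: 12.4
ee_pos: [508.2, 117.2, 142.0]
orientation: [-2.213, 0.025, 2.206]
ft_force: [-0.4, 1.1, 0.8]
width: 0.5
```

carry_out:
  commands:
    - [0, -0.003, 0, 0, 0, 0]
    - [0, -0.01, 0, 0, 0, 0]
    - [0, -0.007, 0, 0, 0, 0]
    - [0, 0, 0, 0, 0, 0]
    - [0, 0, 0, 0, 0, 0]
    - [0, 0, 0, 0, 0, 0]
    - [0, 0, 0, 0, 0, 0]
    - [0, 0, 0, 0, 0, 0]

```text
t: 13.4
ee_pos: [508.5, 138.7, 141.7]
orientation: [-2.213, 0.024, 2.207]
ft_force: [-0.2, -0.9, 0.1]
width: 0.8
```

carry_out:
  commands:
    - [0, 0, 0, 0, 0, 0]
    - [0, 0, 0, 0, 0, 0]
    - [0, 0, 0, 0, 0, 0]
    - [0, 0, 0, 0, 0, 0]

```text
t: 13.9
ee_pos: [508.5, 138.5, 141.7]
orientation: [-2.213, 0.025, 2.207]
ft_force: [1.5, 0.6, 0.1]
width: 0.6
```

```bash
python3 - <<'E'
from h import *
to((506,116,138))
grab('scene','s6'); beam('s6')
for t in('s4','s6'):
    im=load(t)['pixels'];h=cv2.cvtColor(im,cv2.COLOR_BGR2HSV)[215:262,350:385]; m=(h[...,0]>18)&(h[...,0]<32)&(h[...,1]>120)&(h[...,2]>110)
    ys,xs=np.nonzero(m[:14]);print(t,'post u',xs.mean()+350,'v0',ys.min()+215,len(xs))
E
```

```text
t 13.9 pos [508.5 138.5 141.7] F [1.5 0.6 0.1] w 0.6
axes x [ 0.003  0.    -1.   ] y [-0.022 -1.    -0.   ] z [-1.     0.022 -0.003]
to [506. 116. 138.] tool shift m [0.0037 0.0225 0.002 ]
bowl c 0.988 du,dv 0.16 -3.83 dz mm 8.78 beam -0.0125
bowlrim c 0.876 du,dv 0.06 -1.57 dz mm 3.54 beam -0.0528
pan front edge dv 3.76 dz -9.65 beam -0.0058
rider patch 0.636 -3.16 15.89
s4 post u 368.95348837209303 v0 221 43
s6 post u 367.87179487179486 v0 220 39
```

carry_out:
  commands:
    - [0.002, 0.008, 0.001, 0, 0, 0]
    - [0, 0.006, 0, 0, 0, 0]
    - [0, 0.003, 0, 0, 0, 0]
    - [0, 0.003, 0, 0, 0, 0]
    - [0, 0.002, 0, 0, 0, 0]
    - [0, 0.002, 0, 0, 0, 0]
    - [0, 0.002, 0, 0, 0, 0]
    - [0, 0, 0, 0, 0, 0]

```text
t: 14.95
ee_pos: [506.8, 110.8, 139.7]
orientation: [-2.213, 0.025, 2.207]
ft_force: [0.5, 1.2, 0.7]
width: 0.5
```

Exactly 6.4 mm further. Backing off and clearing the area.

carry_out:
  commands:
    - [0, -0.003, 0, 0, 0, 0]
    - [0, -0.01, 0, 0, 0, 0]
    - [0, -0.01, 0, 0, 0, 0]
    - [0, -0.003, 0, 0, 0, 0]
    - [-0.03, 0, 0, 0, 0, 0]
    - [-0.05, 0, 0, 0, 0, 0]
    - [-0.05, 0, 0, 0, 0, 0]
    - [-0.01, 0, 0, 0, 0, 0]

```text
t: 15.95
ee_pos: [506.1, 140.0, 282.1]
orientation: [-2.21, 0.023, 2.213]
ft_force: [-0.9, -0.3, -0.3]
width: 0.3
```

carry_out:
  commands:
    - [0, 0, 0.05, 0, 0, 0]
    - [0, 0, 0.05, 0, 0, 0]
    - [0, 0, 0, 0, 0, 0]
    - [0, 0, 0, 0, 0, 0]
    - [0, 0, 0, 0, 0, 0]
    - [0, 0, 0, 0, 0, 0]
    - [0, 0, 0, 0, 0, 0]
    - [0, 0, 0, 0, 0, 0]

```text
t: 16.95
ee_pos: [405.5, 142.3, 279.3]
orientation: [-2.208, 0.025, 2.216]
ft_force: [0.1, 0.2, -0.2]
width: 0.7
```

```bash
python3 - <<'E'
from h import *
to((400,138,300))
s=grab('scene','s7'); beam('s7'); d=grab('top','t7')
# independent: spindle-pan disc vs bowl-pan: disc ellipse bottom rows and level heights
c=lambda P:proj(s,P)[0]
u=276
v=np.median(edge(s['pixels'],270,282,218,255,-1))
# predicted lower rim v of disc at columns 270..281, given height; seat from top view (600.5,-42), bias +2.4,+2
th=np.linspace(0,2*np.pi,4000)
for z in(107,110,113):
    p=proj(s,np.c_[602.9+75*np.cos(th),-40+75*np.sin(th),0*th+z]); k=(abs(p[:,0]-276)<.5); print('disc top z',z,'rim v',p[k,1].max().round(2))
print('seen',v)
im=np.vstack([cv2.resize(s['pixels'][170:300,230:410],None,fx=4,fy=4,interpolation=cv2.INTER_CUBIC)]); cv2.imwrite('pics/h.png',im)
E
```

```text
t 16.95 pos [405.5 142.3 279.3] F [ 0.1  0.2 -0.2] w 0.7
axes x [-0.003 -0.002 -1.   ] y [-0.021 -1.     0.002] z [-1.     0.021  0.003]
to [400. 138. 300.] tool shift m [-0.0206  0.0044  0.0055]
bowl c 0.986 du,dv 0.18 -4.28 dz mm 9.8 beam -0.0046
bowlrim c 0.853 du,dv 0.11 -1.64 dz mm 3.69 beam -0.0516
pan front edge dv 4.17 dz -10.72 beam 0.0024
rider patch 0.93 -3.78 -4.23
disc top z 107 rim v 243.3
disc top z 110 rim v 242.13
disc top z 113 rim v 240.95
seen 241.93951031586488
```

View pics/h.png

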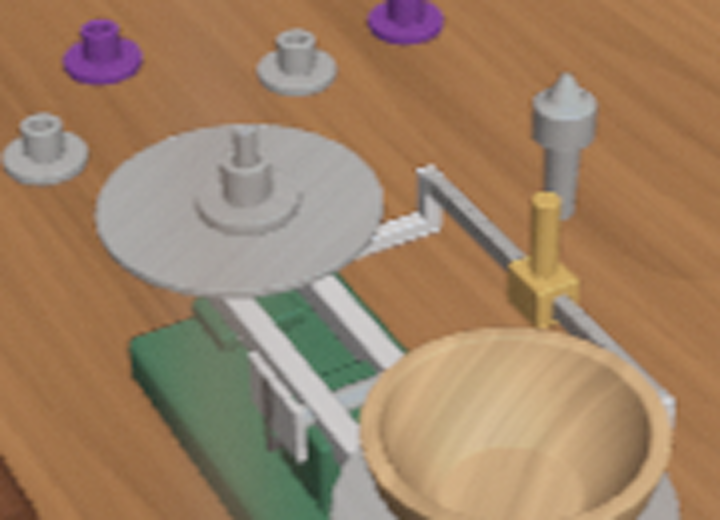

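The picture shows the weight seated on the spindle, the other two weights standing on the bench, the bowl on its pan and the rider clear. Every beam estimate is within 0.005 rad of level. One last check that it is at rest, then I hand in.

carry_out:
  commands:
    - [0, 0, 0, 0, 0, 0]
    - [0, 0, 0, 0, 0, 0]
    - [0, 0, 0, 0, 0, 0]
    - [0, 0, 0, 0, 0, 0]
    - [0, 0, 0, 0, 0, 0]
    - [0, 0, 0, 0, 0, 0]

```text
t: 17.8
ee_pos: [405.4, 142.3, 279.5]
orientation: [-2.209, 0.025, 2.215]
ft_force: [-0.6, 0.0, 0.9]
width: 0.5
```

```bash
python3 - <<'E'
from h import *
grab('scene','s8'); beam('s8'); print(ctrl.close_job())
E
```

```text
bowl c 0.986 du,dv 0.2 -4.28 dz mm 9.82 beam -0.0045
bowlrim c 0.852 du,dv 0.1 -1.65 dz mm 3.72 beam -0.0514
pan front edge dv 4.17 dz -10.71 beam 0.0024
rider patch 0.929 -3.76 -4.22
the job is handed in; nothing more can be done
None
```

I lowered one 200 g ring weight over the spindle and released it, then trimmed the beam with two pushes of the rider towards the weight pan, about 10 mm in all. The job was handed in at about 18 s of the 72 s allowed, with the arm clear of everything.

- **Beam level:** the two trackers I trust read -0.0045 rad (bowl) and +0.0024 rad (pan edge), against a limit of ±0.012. The absolute pan height came out at about 110.5 mm, against 110 mm when level.
- **At rest:** both readings were the same to 0.0001 rad when repeated 0.85 s later.
- **Other things:** the last picture shows the weight down on the spindle, the other two weights standing on the bench and the bowl on its pan. I did not measure the bystanders again at the end.

Some things disagreed or went wrong:

- **Bowl-rim tracker:** it read about -0.05 rad throughout, with a poor match because it included background that does not move. I set it aside.
- **The two trackers:** they differ by about 0.007 rad, so I aimed for the middle.
- **Grip:** the fingers closed later than planned, so the weight was held about 12 mm higher on its collar than intended. This did no harm.

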